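# Back off the locking ring of a jeweller's ring chuck

## Task

The gem ring in the bench chuck is finished, so loosen the chuck: roll a fingertip along the brass knurled rim of its big dark locking ring, anticlockwise seen from above and stroke after stroke, until the white dot has come round to the red arrow on the hub once and then, one full turn later, lines up with it the second time. Leave the dot at the arrow and take the hand clear. Do not touch the gem ring standing between the jaws, and leave everything else on the bench where it is.

Things in the scene. Friction and masses are not known exactly. Their poses are not given: they have to be found in the camera images.
- lock_ring (a joint): turn of the locking ring about its vertical axis, rad, anticlockwise from above positive, counted over several turns. 0: white dot at the red arrow the first time; 6.28: there the second time. Starts at -3.4 to -0.6; stops at -6.2 and 9.5. Stiff (0.07 N m, 1.5 N at the rim), stays where left. Each jaw opens 1.6 mm per turn
- ring_centre (a point): centre of the locking ring's top face, on its axis. The ring is a dark steel disc, 92 mm across over the 36 upright brass ridges of its rim (4.4 mm thick, valleys 2 mm deep); the rim spans 1 to 22 mm below this point, with free air around it. A fixed aluminium hub, 48 mm across, stands 5 mm above this point. The frame's +x axis points to the red arrow
- chuck: the chuck's fixed grey round foot, 112 mm across, 10 mm high at its edge, bolted to the bench; origin on the bench, on the ring's axis, 73 mm below ring_centre. Its stem under the locking ring is 60 to 68 mm across
- dot (a point): white dot, 12 mm across, on top of the locking ring, 34 mm from its axis; turns with it
- arrow_tip (a point): tip of the small red arrow on top of the fixed hub, 23 mm from the axis, pointing outwards
- set_ring: gem ring standing upright on the hub between two small brass jaws, 22 mm wide and 27 mm high; origin at its foot on the axis, 5.5 mm above ring_centre. Not to be touched
- bowl: small white porcelain bowl, 100 mm across, 32 mm high; loose, origin under its middle; leave it where it is
- jar: amber jar with black lid, 48 mm across, 55 mm high; loose, origin under its middle; leave it where it is
- pliers: red-handled pliers lying flat, about 165 mm long, 12 mm high; loose, origin under its middle; leave it where it is
- file: needle file with a red handle lying flat, about 230 mm long, 12 mm high; loose, origin under its middle; leave it where it is
- pin: light wooden block, 75 x 32 x 20 mm high, lying beside the chuck; loose, origin under its middle; leave it where it is
- stone_cup: small steel stone cup, 36 mm across, 22 mm high, beside the chuck; loose, origin under its middle; leave it where it is
- burr_stand: round wooden burr stand, 44 mm across, 38 mm high with its pins, beside the chuck; loose, origin under its middle; leave it where it is

How it is judged:
By the outcome, as a careful person would: the job done as asked, in the order asked, and still so for the second after the job is handed in, with the robot touching nothing.
It also fails if it takes over 72 s, if anything falls off the work surface, if the arm or the gripper's body presses on something with over 40 N, if the wrist force passes 120 N, or if a joint passes its speed limit or range.

## Robot

A 6-joint arm with a two-finger parallel gripper is mounted at the origin on the work surface. World frame = base frame: x ahead of the robot, y to its left, z up, the work surface at z = 0. Lengths are in mm, angles in degrees, forces in N, time in s.
With the tool pointing down it reaches from about 325 to 875 mm from the base axis. Payload 4.4 kg.
Tool frame: the origin (TCP) lies midway between the tips of the shut fingers; the grasp point (between the pads) lies 19 mm behind it; z points along the fingers, y is the line along which they close (so a half turn about z gives the same grasp; the last joint's range is limited). The gripper opens to 85 mm and grips with 20 to 120 N. Pads are 22 mm wide; open, the fingers measure 114 mm over their backs; the gripper's body (76 mm by 85 mm) begins 54 mm behind the grasp point. The pads swing forward as they close: fully open they stand 13 mm farther back than shut.
Start: joints at [-84.769, 11.837, 88.321, -0, 79.842, -8.623], TCP at [137.671, -558.278, 231.282] pointing down, gripper open.
Joint ranges: [-156.59, 156.59], [-49.26, 127.26], [12.9, 141.05], [-63.56, 243.56], [4.71, 150.69], [-161.64, 161.64]. Speed limits (degrees/s): [159.86, 159.86, 180, 180, 180, 180].

## Interface

Orientations are given as a 3x3 rotation matrix whose columns are the frame's x, y, z axes.
In Python, from cell import env gives the robot as it stands. The module is installed in compiled form; this text tells all that it offers.
- The arm moves only by the tool apply_moves, never from a script. Its arguments are lists of equal length, an entry for each row: "rot": the turn, a rotation vector about the tool's x, y, z in units of 6 degrees (1.0 is 6 degrees), a list of three; "translation": the shift along the tool's x, y, z in mm, a list of three; "hand": the opening, from -1 (shut) to 1 (fully open), so that 0 is half open. A call has 1 to 10 rows; each row is the pose to reach, as a shift and turn from the pose commanded when the call began, along the tool's axes at that moment; what a row does not reach only later rows make up. A row lasts 1/12 s, in which the tool goes at most 41.7 mm and 7.16 degrees, less where a joint would pass 70% of its speed; a pose out of reach is approached as far as the arm can. A call with a gripper value outside its range is refused whole. The fingers move at their own pace and stop on an object; the grip force is fixed at half the most. Time passes only in rows, so rows that repeat a pose let the fingers close. It gives the time, the measured TCP pose, the force, the opening and the grip force at its end, in the units of the state.
- env.get_state(): the state, without advancing time (a new reading comes with each control period).
- env.snapshot(name): name is "side" or "top"; returns the picture (480x640x3 uint8, red, green, blue); there is no depth.
- env.camera_params(name): a dict with "fx", "fy", "cx", "cy" (pixels), "k1" (the pictures are not rectified: a ray, as slopes to the right and down, at radius r is drawn at 1 + k1 r^2 times it, then the intrinsics apply), "eye" and "attitude" of the camera in the world. Camera axes: x right, y down, z forward; pixel columns grow to the right and rows downward; lengths in mm; the calibration is good to about 2 mm. A picture is of the moment at which its call begins. camera_params takes no time and is no camera call.
- env.close_job(): hands the job in; it is judged then, once.
The state is a dict: "time_s": time; "joint_pos": joint angles; "joint_velocities": joint speeds; "effort": joint torques, N m; "position": TCP position; "eef_rot": TCP orientation; "wrist_force": force on the tool from outside, world axes, zero at the start; "moment": the same for the moment, N m; "finger_gap": opening from 0.0 (shut) to 1.0 (fully open); "grasp_force": force on a finger pad.
Only numpy, scipy, OpenCV 4.12 (cv2) and the standard library are available. Lean on these libraries where they do the work, as an engineer would, in place of code of your own. Each camera call takes 0.05 s, during which the arm holds its last target. There are 200 camera calls.

## Working session

There is one attempt and no reset: what is moved stays moved. The work goes in short steps, Python scripts to look and compute and a tool call to move; the robot and the scene stay as the last step left them, time stands still between calls to the robot, and variables do not carry over. Pictures are saved under pics/ and viewed, at most 10 in all, crops included, and the job is handed in when it is done.

Besides the shell and the picture viewer there is one more tool, called by a JSON object that holds its "name" and its "arguments". apply_moves: Moves the arm, as the interface text tells. Its arguments: {"type":"object","properties":{"rot":{"type":"array"},"translation":{"type":"array"},"hand":{"type":"array"}},"required":["rot","translation","hand"]}

```bash
mkdir -p pics; python3 - <<'E'
from cell import env
import cv2
for n in("top","side"):
    cv2.imwrite(f"pics/{n}0.png",env.snapshot(n)[:,:,::-1]); print(env.camera_params(n))
s=env.get_state();print(s)
E
```

```text
{'fx': 449.3754110384438, 'fy': 449.3754110384438, 'cx': 321.3742168053265, 'cy': 242.16015455755507, 'k1': -0.11317785479295486, 'eye': array([413.40378346,   7.8702405 , 928.31286613]), 'attitude': array([[-0.01463814, -0.98822453,  0.15230892],
       [-0.99970395,  0.01150376, -0.02144005],
       [ 0.01943546, -0.15257767, -0.98810036]])}
{'fx': 452.5814202314078, 'fy': 452.5814202314078, 'cx': 320.227814174888, 'cy': 242.70169877529136, 'k1': -0.09445955075682456, 'eye': array([ 205.46076889, -664.51365597,  530.47532564]), 'attitude': array([[ 0.89368788, -0.22423985,  0.38863666],
       [-0.44851255, -0.47075997,  0.75975097],
       [ 0.01258814, -0.85328866, -0.52128687]])}
{'time_s': 0.1, 'joint_pos': array([-8.47685614e+01,  1.18802022e+01,  8.83973942e+01,  8.62685419e-04,
        7.98428294e+01, -8.62361376e+00]), 'joint_velocities': array([-0.00442847, -0.01575792, -0.11295938,  0.05456314,  0.00569884,
       -0.07615642]), 'effort': array([-1.03431594e-03, -3.84094512e+01, -2.92549807e+01, -1.96175893e-04,
        4.87566140e-03, -1.47711198e-06]), 'position': array([ 137.61701296, -557.57443508,  230.22714863]), 'eef_rot': array([[ 9.70905307e-01,  2.39463681e-01, -1.76883457e-04],
       [ 2.39463519e-01, -9.70903104e-01,  2.09442247e-03],
       [ 3.29801416e-04, -2.07584302e-03, -9.99997791e-01]]), 'wrist_force': array([ 0.11546185,  0.58574122, -1.05176018]), 'moment': array([-0.01116371, -0.05186928,  0.01468542]), 'grasp_force': 0.0, 'finger_gap': 0.9989949237747399}
```

View pics/top0.png

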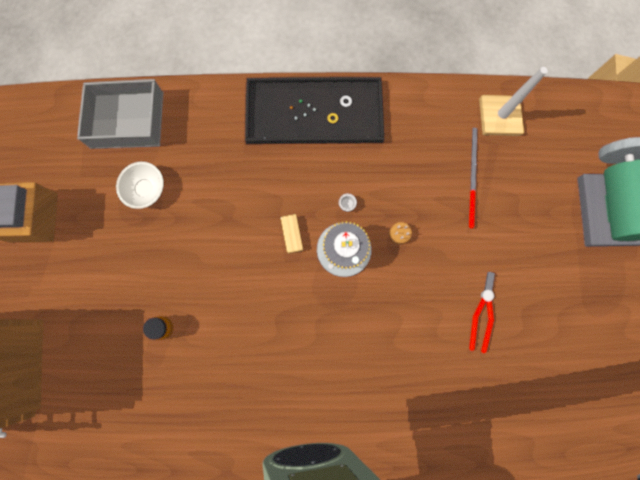

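View pics/side0.png

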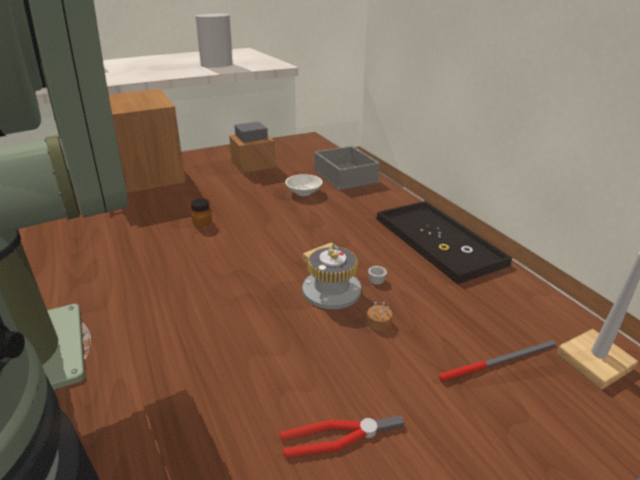

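```bash
cat >h.py <<'E'
from cell import env
import numpy as np, cv2
def cam(n):
    p=env.camera_params(n);K=np.array([[p['fx'],0,p['cx']],[0,p['fy'],p['cy']],[0,0,1]])
    return K,np.array([p['k1'],0,0,0]),np.array(p['eye']),np.array(p['attitude'])
def ray(n,uv):
    K,d,e,R=cam(n);q=cv2.undistortPoints(np.array([[uv]],float),K,d)[0,0]
    v=R@np.array([*q,1]);return e,v/np.linalg.norm(v)
def proj(n,P):
    K,d,e,R=cam(n);return cv2.projectPoints(np.atleast_2d(np.array(P,float)),cv2.Rodrigues(R.T)[0],-R.T@e,K,d)[0][:,0]
def onz(n,uv,z):
    e,v=ray(n,uv);return e+v*(z-e[2])/v[2]
def tri(a,b):
    (e,v),(f,w)=ray('top',a),ray('side',b)
    t=np.linalg.lstsq(np.c_[v,-w],f-e,rcond=None)[0];p,q=e+v*t[0],f+w*t[1];return (p+q)/2,np.linalg.norm(p-q)
E
python3 - <<'E'
import cv2,numpy as np
a=cv2.imread('pics/top0.png')[175:295,270:430];b=cv2.imread('pics/side0.png')[230:340,285:405]
a=cv2.resize(a,(600,450),interpolation=cv2.INTER_CUBIC)
b=cv2.resize(b,None,fx=450/110,fy=450/110,interpolation=cv2.INTER_CUBIC)
cv2.imwrite('pics/ca.png',a);cv2.imwrite('pics/cb.png',b[:, :])
E
```

```text
(no output)
```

View pics/ca.png

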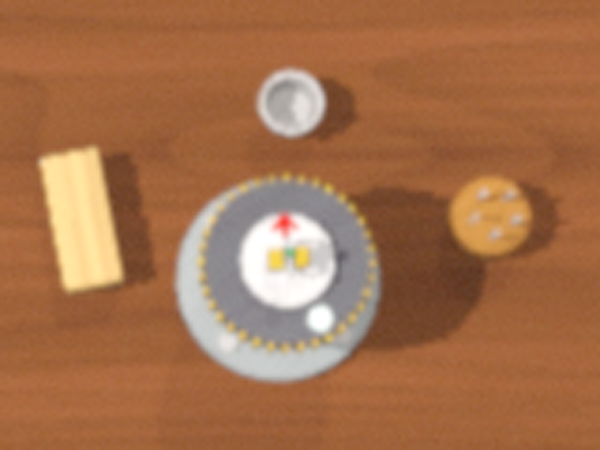

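View pics/cb.png

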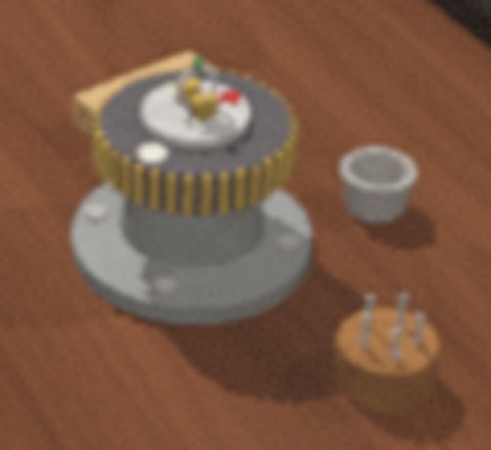

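```bash
python3 - <<'E'
from h import *
T=lambda u,v:(270+u/3.75,175+v/3.75)
S=lambda u,v:(285+u/4.0909,230+v/4.0909)
print('centre',onz('top',T(289,262.5),73), 'foot',onz('top',T(278,281),10)) 
d,e=tri(T(321,319),S(152,153));print('dot',d,e)
a,e=tri(T(285,216),S(231,97));print('arrow',a,e)
def fit(p):
    x,y,z,=p
    return 0
# refine centre/height by projecting rim circle
c=onz('top',T(289,262.5),73)
for z in(68,73,78):
    c=onz('top',T(289,262.5),z)
    t=np.radians(np.arange(0,360,45))
    q=proj('side',np.c_[c[0]+46*np.cos(t),c[1]+46*np.sin(t),np.full(8,z-1)])
    print(z,c[:2],np.round((q-[285,230])*4.0909).tolist())
E
```

```text
centre [539.13052324 -60.12992882  73.        ] foot [538.16530159 -58.82921835  10.        ]
dot [510.25924191 -76.02644893  74.18075526] 1.4494136773893138
arrow [561.39924224 -57.75346454  78.61067109] 2.1952471220488174
68 [539.86549838 -60.52744517] [[282.0, 108.0], [222.0, 81.0], [147.0, 83.0], [97.0, 114.0], [101.0, 158.0], [162.0, 189.0], [244.0, 186.0], [293.0, 152.0]]
73 [539.13052324 -60.12992882] [[281.0, 99.0], [221.0, 72.0], [146.0, 74.0], [95.0, 105.0], [99.0, 148.0], [160.0, 179.0], [242.0, 177.0], [292.0, 142.0]]
78 [538.39554809 -59.73241247] [[280.0, 90.0], [219.0, 63.0], [144.0, 65.0], [93.0, 95.0], [97.0, 139.0], [158.0, 170.0], [241.0, 167.0], [290.0, 133.0]]
```

{"name": "apply_moves", "arguments": {"rot": [[0,0,0.5],[0,0,1],[0,0,2],[0,0,3],[0,0,4],[0,0,5],[0,0,6],[0,0,7],[0,0,8],[0,0,9]], "translation": [[15,-9,0],[47,-27,0],[82,-47,0],[117,-68,0],[152,-88,0],[187,-108,0],[222,-129,0],[257,-149,0],[292,-170,0],[327,-190,0]], "hand": [-1,-1,-1,-1,-1,-1,-1,-1,-1,-1]}}

```text
time_s: 0.93
position: [408.9, -295.1, 230.9]
eef_rot: [[0.765, -0.645, -0.001], [-0.645, -0.765, 0.001], [-0.001, -0.0, -1.0]]
wrist_force: [0.8, -0.6, 0.3]
finger_gap: -0.002
grasp_force: 0.0
```

```bash
cat >g.py <<'E'
import sys
from h import *
C=np.array([539.1,-60.1])
def rep():
    s=env.get_state();R=s['eef_rot'];p=s['position'];d=p[:2]-C
    print('t',round(s['time_s'],2),'pos',p.round(1),'yaw',round(np.degrees(np.arctan2(R[1,0],R[0,0])),1),'R',round(np.hypot(*d),1),'ang',round(np.degrees(np.arctan2(d[1],d[0])),1),'F',s['wrist_force'].round(1),'j6',s['joint_pos'][5].round(1))
    return s
def to(R,ang,z):
    s=env.get_state();a=np.radians(ang)
    g=np.array([C[0]+R*np.cos(a),C[1]+R*np.sin(a),z]);yaw=np.degrees(np.arctan2(s['eef_rot'][1,0],s['eef_rot'][0,0]))
    print('shift',(s['eef_rot'].T@(g-s['position'])).round(1),'rotz',round((yaw-ang)/6,2))
E
python3 -c "
from g import *
rep();to(80,-40,120)"
```

```text
t 0.93 pos [ 408.9 -295.1  230.9] yaw -40.1 R 268.7 ang -119.0 F [ 0.8 -0.6  0.3] j6 84.5
shift [  28.1 -263.8  110.9] rotz -0.02
```

{"name": "apply_moves", "arguments": {"rot": [[0,0,0],[0,0,0],[0,0,0],[0,0,0],[0,0,0],[0,0,0],[0,0,0],[0,0,0],[0,0,0],[0,0,0]], "translation": [[3,-30,0],[7,-70,0],[12,-110,0],[16,-150,0],[20,-190,0],[24,-230,0],[28,-264,0],[28,-264,36],[28,-264,74],[28,-264,111]], "hand": [-1,-1,-1,-1,-1,-1,-1,-1,-1,-1]}}

```text
time_s: 1.77
position: [599.6, -111.4, 119.3]
eef_rot: [[0.769, -0.639, 0.001], [-0.639, -0.769, -0.001], [0.002, -0.0, -1.0]]
wrist_force: [-0.1, -0.7, -0.3]
finger_gap: -0.0
grasp_force: 0.0
```

{"name": "apply_moves", "arguments": {"rot": [[0,0,0],[0,0,0],[0,0,0],[0,0,0],[0,0,0]], "translation": [[0,0,30],[0,0,55],[0,0,62],[0,0,62],[0,0,62]], "hand": [-1,-1,-1,-1,-1]}}

```text
time_s: 2.18
position: [599.1, -112.5, 58.8]
eef_rot: [[0.768, -0.641, 0.0], [-0.641, -0.768, -0.0], [0.0, -0.0, -1.0]]
wrist_force: [0.8, -0.2, 0.9]
finger_gap: 0.003
grasp_force: 0.0
```

```bash
python3 -c "
from g import *
rep();to(62,-40,57)
cv2.imwrite('pics/s1.png',cv2.resize(env.snapshot('side')[160:340,240:460,::-1],None,fx=3,fy=3,interpolation=2))"
```

```text
t 2.18 pos [ 599.1 -112.5   58.8] yaw -39.8 R 79.7 ang -41.1 F [ 0.8 -0.2  0.9] j6 111.1
shift [-17.6  -1.6   1.8] rotz 0.03
```

View pics/s1.png

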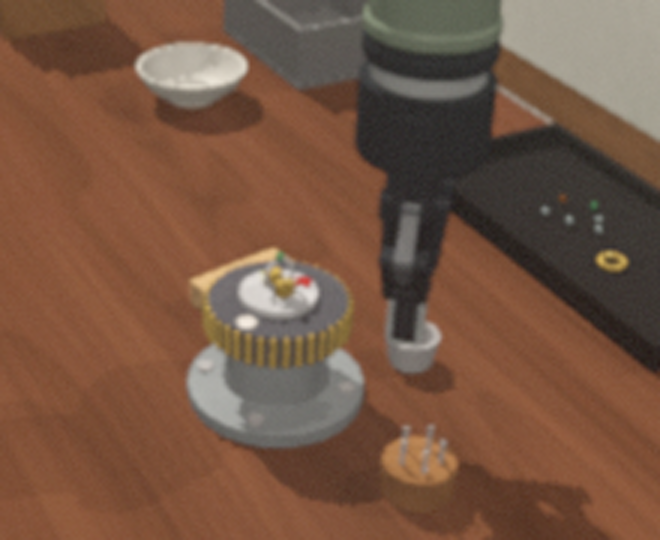

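The picture shows the shut fingertip right of the ring (crop 405,335), level with the rim and clear of the cup, the dot at (246,322). Now I'll move in radially to contact.

{"name": "apply_moves", "arguments": {"rot": [[0,0,0],[0,0,0],[0,0,0],[0,0,0],[0,0,0]], "translation": [[-8,-1,1],[-16,-1.5,2],[-20,-1.5,2],[-22,-1.5,2],[-22,-1.5,2]], "hand": [-1,-1,-1,-1,-1]}}

```text
time_s: 2.65
position: [583.0, -96.9, 57.2]
eef_rot: [[0.768, -0.64, 0.002], [-0.64, -0.768, -0.001], [0.002, -0.001, -1.0]]
wrist_force: [0.4, 0.0, -0.6]
finger_gap: -0.001
grasp_force: 0.2
```

{"name": "apply_moves", "arguments": {"rot": [[0,0,0],[0,0,0],[0,0,0]], "translation": [[-1,0,0],[-2,0,0],[-2,0,0]], "hand": [-1,-1,-1]}}

```text
time_s: 2.9
position: [582.8, -96.7, 57.1]
eef_rot: [[0.768, -0.641, 0.004], [-0.641, -0.768, -0.002], [0.004, -0.001, -1.0]]
wrist_force: [3.7, -3.5, 0.4]
finger_gap: -0.002
grasp_force: 2.3
```

```bash
python3 -c "
from g import *
rep()"
```

```text
t 2.9 pos [582.8 -96.7  57.1] yaw -39.8 R 57.1 ang -39.9 F [ 3.7 -3.5  0.4] j6 112.1
```

{"name": "apply_moves", "arguments": {"rot": [[0,0,0],[0,0,0],[0,0,-0.5],[0,0,-1],[0,0,-1.5],[0,0,-2],[0,0,-2.5],[0,0,-3],[0,0,-3.5],[0,0,-4]], "translation": [[-1,0,0],[-2,0,0],[-2.1,-2.8,0],[-2.3,-5.5,0],[-2.7,-8.3,0],[-3.2,-11,0],[-3.8,-13.7,0],[-4.6,-16.4,0],[-5.5,-19,0],[-6.6,-21.6,0]], "hand": [-1,-1,-1,-1,-1,-1,-1,-1,-1,-1]}}

```text
time_s: 3.73
position: [594.7, -77.3, 57.5]
eef_rot: [[0.962, -0.271, 0.01], [-0.271, -0.963, -0.004], [0.011, 0.001, -1.0]]
wrist_force: [10.2, -5.8, -5.7]
finger_gap: -0.003
grasp_force: 5.9
```

```bash
cat >>g.py <<'E'
def shot(f):
    a=cv2.resize(env.snapshot('top')[175:295,270:430,::-1],(400,300),interpolation=2)
    b=cv2.resize(env.snapshot('side')[230:340,285:405,::-1],(327,300),interpolation=2)
    cv2.imwrite(f,np.hstack([a,b]))
def dots(n,box):
    "white blobs in picture n inside box: centroid, area, dot angle on z=73"
    u0,v0,u1,v1=box;im=cv2.resize(env.snapshot(n)[v0:v1,u0:u1],None,fx=4,fy=4,interpolation=2)
    m=((im.min(2)>205)).astype(np.uint8);k,_,st,c=cv2.connectedComponentsWithStats(m)
    for i in range(1,k):
        if st[i,4]>100:
            uv=(c[i]+.5)/4-.5+[u0,v0];P=onz(n,uv,73.)[:2]-C
            print(n,uv.round(1),'area',st[i,4]/16,'r',np.hypot(*P).round(1),'ang',np.degrees(np.arctan2(P[1],P[0])).round(1))
def look():
    dots('top',(315,215,378,278));dots('side',(300,240,365,285))
E
python3 -c "
from g import *
rep();look();shot('pics/s2.png')"
```

```text
t 3.73 pos [594.7 -77.3  57.5] yaw -15.7 R 58.2 ang -17.2 F [10.2 -5.8 -5.7] j6 90.1
side [325.4 256.4] area 24.9375 r 16.0 ang 111.0
side [342.4 257.1] area 7.25 r 21.6 ang -2.0
side [329.  268.6] area 12.875 r 29.2 ang -127.9
```

View pics/s2.png

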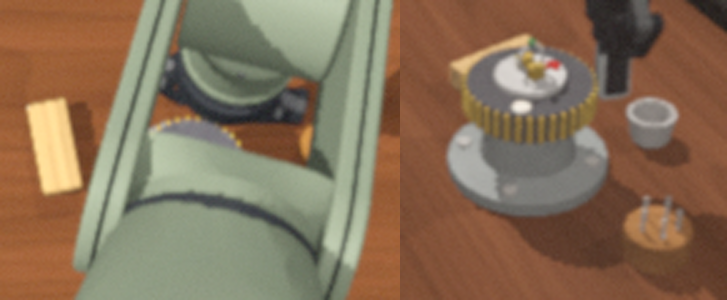

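The side view shows the dot now at crop (522,106), i.e. it turned about +23° for a 24° stroke, so the grip holds. I'll continue.

{"name": "apply_moves", "arguments": {"rot": [[0,0,-0.7],[0,0,-1.4],[0,0,-2],[0,0,-3],[0,0,-4],[0,0,-5],[0,0,-6],[0,0,-7],[0,0,-8],[0,0,-9]], "translation": [[-0.1,-3.9,0],[-0.6,-7.7,0],[-1.2,-11,0],[-2.6,-16.4,0],[-4.6,-21.6,0],[-7.1,-26.5,0],[-10.1,-31.2,0],[-13.6,-35.5,0],[-17.5,-39.4,0],[-21.9,-42.9,0]], "hand": [-1,-1,-1,-1,-1,-1,-1,-1,-1,-1]}}

```text
time_s: 4.77
position: [587.2, -24.7, 57.6]
eef_rot: [[0.784, 0.62, 0.015], [0.62, -0.784, 0.005], [0.015, 0.005, -1.0]]
wrist_force: [16.1, 10.3, -7.2]
finger_gap: 0.003
grasp_force: 9.1
```

```bash
python3 -c "
from g import *
rep();look()"
```

```text
t 4.77 pos [587.2 -24.7  57.6] yaw 38.4 R 59.7 ang 36.3 F [16.1 10.3 -7.2] j6 40.3
top [352.2 237.5] area 43.25 r 17.8 ang -35.2
top [337.3 242.4] area 51.125 r 19.5 ang 74.1
top [352.8 247.7] area 46.5625 r 12.3 ang -116.3
side [325.4 258. ] area 58.375 r 12.9 ang 129.2
side [346.3 265.6] area 14.1875 r 31.6 ang -62.8
```

{"name": "apply_moves", "arguments": {"rot": [[0,0,-1],[0,0,-2],[0,0,-3],[0,0,-4],[0,0,-5],[0,0,-6],[0,0,-7],[0,0,-8],[0,0,-9],[0,0,-10]], "translation": [[0,-5.4,0],[-0.5,-10.7,0],[-1.5,-16.1,0],[-3.2,-21.3,0],[-5.4,-26.3,0],[-8.1,-31.2,0],[-11.4,-35.7,0],[-15.2,-39.8,0],[-19.5,-43.3,0],[-24.2,-46.3,0]], "hand": [-1,-1,-1,-1,-1,-1,-1,-1,-1,-1]}}

```text
time_s: 5.7
position: [532.8, -1.9, 57.0]
eef_rot: [[-0.146, 0.989, -0.0], [0.989, 0.146, 0.008], [0.008, 0.001, -1.0]]
wrist_force: [-0.4, 10.8, 6.4]
finger_gap: 0.005
grasp_force: 5.5
```

```bash
sed -i 's/539.1,-60.1/541,-58/' g.py; python3 -c "
from g import *
rep();look()"
```

```text
t 5.7 pos [532.8  -1.9  57. ] yaw 98.4 R 56.7 ang 98.3 F [-0.4 10.8  6.4] j6 -18.4
top [330.5 265.9] area 13.0625 r 51.9 ang 143.9
```

{"name": "apply_moves", "arguments": {"rot": [[0,0,-1],[0,0,-2],[0,0,-3],[0,0,-4],[0,0,-5],[0,0,-6],[0,0,-7],[0,0,-8],[0,0,-9],[0,0,-10]], "translation": [[-0.3,-5.6,0],[-1.2,-11.1,0],[-2.6,-16.5,0],[-4.6,-21.8,0],[-7.2,-26.8,0],[-10.2,-31.4,0],[-13.7,-35.8,0],[-17.7,-39.8,0],[-22.1,-43.3,0],[-26.8,-46.3,0]], "hand": [-1,-1,-1,-1,-1,-1,-1,-1,-1,-1]}}

```text
time_s: 6.63
position: [488.2, -37.8, 55.4]
eef_rot: [[-0.93, 0.367, -0.006], [0.367, 0.93, 0.003], [0.007, 0.001, -1.0]]
wrist_force: [-2.5, 2.5, 1.1]
finger_gap: 0.001
grasp_force: 1.3
```

```bash
python3 -c "
from g import *
rep();look()"
```

```text
t 6.63 pos [488.2 -37.8  55.4] yaw 158.5 R 56.6 ang 159.0 F [-2.5  2.5  1.1] j6 -83.2
side [325.1 254.7] area 19.1875 r 18.8 ang 107.0
side [342.5 257.3] area 11.375 r 19.8 ang -10.9
side [329.5 261.8] area 10.0625 r 11.1 ang -144.8
```

```bash
python3 -c "
from g import *
shot('pics/s3.png')"
```

```text
(no output)
```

View pics/s3.png

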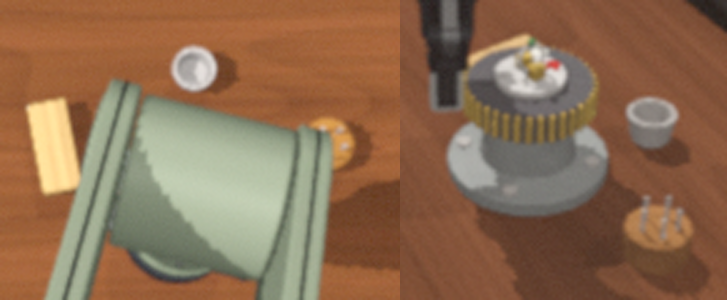

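{"name": "apply_moves", "arguments": {"rot": [[0,0,0],[0,0,0],[0,0,-1],[0,0,-2],[0,0,-3],[0,0,-4],[0,0,-5],[0,0,-6],[0,0,-7],[0,0,-8]], "translation": [[-1.2,0,0],[-2.4,0,0],[-2.7,-5.5,0],[-3.6,-11,0],[-5,-16.4,0],[-7,-21.6,0],[-9.5,-26.5,0],[-12.5,-31.2,0],[-16,-35.5,0],[-19.9,-39.4,0]], "hand": [-1,-1,-1,-1,-1,-1,-1,-1,-1,-1]}}

```text
time_s: 7.67
position: [490.8, -83.3, 55.2]
eef_rot: [[-0.896, -0.444, -0.01], [-0.444, 0.896, 0.0], [0.008, 0.005, -1.0]]
wrist_force: [-8.9, -1.3, 5.3]
finger_gap: -0.001
grasp_force: 4.5
```

```bash
python3 -c "
from g import *
rep();look()
print(onz('side',(336.3,249),73.)[:2]-C)
print([(a,proj('side',[C[0]+34*np.cos(np.radians(a)),C[1]+34*np.sin(np.radians(a)),73])[0].round(1).tolist()) for a in (45,95,105)])"
```

```text
t 7.67 pos [490.8 -83.3  55.2] yaw -153.6 R 56.2 ang -153.3 F [-8.9 -1.3  5.3] j6 -135.7
top [336.2 240.4] area 32.1875 r 20.0 ang 68.7
top [328.6 246.7] area 35.125 r 33.9 ang 98.1
top [329.  265.5] area 14.1875 r 53.0 ang 140.8
side [343.  257.5] area 10.75 r 20.5 ang -12.9
[22.7842972  26.62344937]
[(45, [337.5, 249.5]), (95, [322.5, 250.3]), (105, [320.0, 251.3])]
```

{"name": "apply_moves", "arguments": {"rot": [[0,0,-1],[0,0,-2],[0,0,-3],[0,0,-3],[0,0,-3],[0,0,-3],[0,0,-3]], "translation": [[-0.3,-5.5,0],[-1.2,-11,0],[-2.6,-16.4,0],[-2.6,-16.4,0],[5,-18.9,0],[14.5,-22,0],[23.1,-24.7,0]], "hand": [-1,-1,-1,-1,-1,-1,-1]}}

```text
time_s: 8.35
position: [484.7, -116.1, 56.3]
eef_rot: [[-0.718, -0.696, 0.0], [-0.696, 0.718, 0.0], [-0.0, -0.0, -1.0]]
wrist_force: [0.2, -0.3, -0.2]
finger_gap: -0.0
grasp_force: 0.0
```

{"name": "apply_moves", "arguments": {"rot": [[0,0,1.167],[0,0,2.333],[0,0,3.5],[0,0,4.667],[0,0,5.833],[0,0,7],[0,0,8.167],[0,0,9.333],[0,0,10.5],[0,0,11.667]], "translation": [[-0.6,9.7,0],[-2.4,19.4,0],[-5.3,28.7,0],[-9.4,37.6,0],[-14.5,45.9,0],[-20.5,53.5,0],[-27.5,60.4,0],[-35.3,66.3,0],[-43.7,71.3,0],[-52.6,75.2,0]], "hand": [-1,-1,-1,-1,-1,-1,-1,-1,-1,-1]}}

```text
time_s: 9.18
position: [470.0, -24.9, 56.4]
eef_rot: [[-0.897, 0.443, 0.0], [0.443, 0.897, 0.0], [-0.0, 0.0, -1.0]]
wrist_force: [0.4, 0.2, -0.0]
finger_gap: -0.003
grasp_force: 0.0
```

```bash
python3 -c "
from g import *
rep();look()"
```

```text
t 9.18 pos [470.  -24.9  56.4] yaw 153.7 R 78.4 ang 155.0 F [ 0.4  0.2 -0. ] j6 -77.3
top [351.2 234.5] area 18.5 r 21.4 ang -29.8
side [317.3 252.2] area 12.0 r 35.3 ang 114.7
side [325.5 257.8] area 57.1875 r 12.8 ang 139.1
side [342.6 257.3] area 11.375 r 19.9 ang -10.8
```

Dot is near 115°. Continue the return orbit.

{"name": "apply_moves", "arguments": {"rot": [[0,0,1.167],[0,0,2.333],[0,0,3.5],[0,0,4.667],[0,0,5.833],[0,0,7],[0,0,8.167],[0,0,9.333],[0,0,10.5],[0,0,11.667]], "translation": [[-0.6,9.7,0],[-2.4,19.4,0],[-5.3,28.7,0],[-9.4,37.6,0],[-14.5,45.9,0],[-20.5,53.5,0],[-27.5,60.4,0],[-35.3,66.3,0],[-43.7,71.3,0],[-52.6,75.2,0]], "hand": [-1,-1,-1,-1,-1,-1,-1,-1,-1,-1]}}

```text
time_s: 10.12
position: [550.6, 19.1, 56.3]
eef_rot: [[0.105, 0.994, 0.0], [0.994, -0.105, -0.0], [-0.0, 0.0, -1.0]]
wrist_force: [-0.1, -0.4, -0.2]
finger_gap: -0.001
grasp_force: 0.0
```

{"name": "apply_moves", "arguments": {"rot": [[0,0,1.167],[0,0,2.333],[0,0,3.5],[0,0,4.667],[0,0,5.833],[0,0,7],[0,0,8.167],[0,0,9.333],[0,0,10.5],[0,0,11.667]], "translation": [[-0.6,9.7,0],[-2.4,19.4,0],[-5.3,28.7,0],[-9.4,37.6,0],[-14.5,45.9,0],[-20.5,53.5,0],[-27.5,60.4,0],[-35.3,66.3,0],[-43.7,71.3,0],[-52.6,75.2,0]], "hand": [-1,-1,-1,-1,-1,-1,-1,-1,-1,-1]}}

```text
time_s: 10.95
position: [620.0, -41.7, 56.3]
eef_rot: [[0.97, 0.241, 0.0], [0.241, -0.97, -0.0], [0.0, 0.0, -1.0]]
wrist_force: [0.0, 0.5, -0.6]
finger_gap: -0.001
grasp_force: 0.0
```

{"name": "apply_moves", "arguments": {"rot": [[0,0,1.167],[0,0,2.333],[0,0,3.5],[0,0,4.667],[0,0,5.833],[0,0,7],[0,0,8.167],[0,0,9.333],[0,0,10.5],[0,0,11.667]], "translation": [[-0.6,9.7,0],[-2.4,19.4,0],[-5.3,28.7,0],[-9.4,37.6,0],[-14.5,45.9,0],[-20.5,53.5,0],[-27.5,60.4,0],[-35.3,66.3,0],[-43.7,71.3,0],[-52.6,75.2,0]], "hand": [-1,-1,-1,-1,-1,-1,-1,-1,-1,-1]}}

```text
time_s: 11.78
position: [586.7, -127.6, 56.3]
eef_rot: [[0.558, -0.83, 0.0], [-0.83, -0.558, -0.0], [0.0, 0.0, -1.0]]
wrist_force: [-0.3, -1.2, -0.6]
finger_gap: 0.001
grasp_force: 0.0
```

```bash
python3 -c "
from g import *
rep();look();to(57,-56.5,57)"
```

```text
t 11.78 pos [ 586.7 -127.6   56.3] yaw -56.1 R 83.2 ang -56.7 F [-0.3 -1.2 -0.6] j6 125.5
top [339.5 243.6] area 154.9375 r 12.4 ang 85.3
top [330.6 252.4] area 33.4375 r 33.9 ang 118.0
top [329.8 265.9] area 16.3125 r 52.6 ang 142.7
side [317.3 252.2] area 12.75 r 35.3 ang 114.7
side [325.3 257.6] area 66.9375 r 13.3 ang 136.7
shift [-25.8  -1.4  -0.9] rotz 0.11
```

{"name": "apply_moves", "arguments": {"rot": [[0,0,0],[0,0,0],[0,0,0],[0,0,0],[0,0,-1],[0,0,-2],[0,0,-3],[0,0,-4],[0,0,-5],[0,0,-6]], "translation": [[-12,-0.5,0],[-23,-0.5,0],[-27,-0.5,0],[-29.5,-0.5,0],[-29.8,-6.1,0],[-30.7,-11.6,0],[-32.1,-17,0],[-34.1,-22.3,0],[-36.7,-27.3,0],[-39.7,-31.9,0]], "hand": [-1,-1,-1,-1,-1,-1,-1,-1,-1,-1]}}

```text
time_s: 12.72
position: [595.0, -76.2, 56.7]
eef_rot: [[0.943, -0.332, 0.009], [-0.332, -0.943, -0.004], [0.009, 0.001, -1.0]]
wrist_force: [8.0, -5.2, -7.3]
finger_gap: 0.002
grasp_force: 4.6
```

```bash
python3 -c "
from g import *
rep();look()"
```

```text
t 12.72 pos [595.  -76.2  56.7] yaw -19.4 R 57.0 ang -18.6 F [ 8.  -5.2 -7.3] j6 93.9
side [325.1 255.8] area 21.875 r 16.4 ang 116.4
side [342.6 257.1] area 6.5 r 20.3 ang -8.6
side [313.8 258.4] area 10.125 r 34.0 ang 151.9
```

Good, dot ≈152–154°. Continue with constant-radius strokes.

{"name": "apply_moves", "arguments": {"rot": [[0,0,-1],[0,0,-2],[0,0,-3],[0,0,-4],[0,0,-5],[0,0,-6],[0,0,-7],[0,0,-8],[0,0,-9],[0,0,-10]], "translation": [[-0.3,-5.6,0],[-1.2,-11.1,0],[-2.6,-16.5,0],[-4.6,-21.8,0],[-7.2,-26.8,0],[-10.2,-31.4,0],[-13.7,-35.8,0],[-17.7,-39.8,0],[-22.1,-43.3,0],[-26.8,-46.3,0]], "hand": [-1,-1,-1,-1,-1,-1,-1,-1,-1,-1]}}

```text
time_s: 13.65
position: [584.0, -20.3, 56.8]
eef_rot: [[0.759, 0.651, 0.006], [0.651, -0.759, 0.001], [0.005, 0.003, -1.0]]
wrist_force: [5.3, 2.4, -2.6]
finger_gap: -0.0
grasp_force: 2.7
```

```bash
python3 -c "
from g import *
rep();look()"
```

```text
t 13.65 pos [584.  -20.3  56.8] yaw 40.7 R 57.2 ang 41.2 F [ 5.3  2.4 -2.6] j6 38.7
top [351.3 237.5] area 37.125 r 16.6 ang -40.3
top [343.6 246.6] area 89.5 r 6.8 ang 136.4
side [325.4 258. ] area 58.5 r 12.8 ang 141.7
side [323.9 267.6] area 15.1875 r 32.4 ang -145.3
```

{"name": "apply_moves", "arguments": {"rot": [[0,0,-1],[0,0,-2],[0,0,-3],[0,0,-4],[0,0,-5],[0,0,-6],[0,0,-7],[0,0,-8],[0,0,-9],[0,0,-10]], "translation": [[-1.8,-5.4,0],[-2.6,-10.8,0],[-4,-16.1,0],[-6,-21.2,0],[-8.5,-26,0],[-11.4,-30.6,0],[-14.9,-34.8,0],[-18.7,-38.6,0],[-22.9,-42.1,0],[-27.5,-45,0]], "hand": [-1,-1,-1,-1,-1,-1,-1,-1,-1,-1]}}

```text
time_s: 14.58
position: [531.4, -2.0, 56.5]
eef_rot: [[-0.185, 0.983, 0.0], [0.983, 0.185, 0.005], [0.005, 0.001, -1.0]]
wrist_force: [-0.7, 7.4, 2.8]
finger_gap: -0.001
grasp_force: 3.5
```

```bash
python3 -c "
from g import *
rep();look()"
```

```text
t 14.58 pos [531.4  -2.   56.5] yaw 100.7 R 56.8 ang 99.8 F [-0.7  7.4  2.8] j6 -20.5
top [330.8 265.9] area 8.8125 r 51.4 ang 144.4
```

{"name": "apply_moves", "arguments": {"rot": [[0,0,-1],[0,0,-2],[0,0,-3],[0,0,-4],[0,0,-5],[0,0,-6],[0,0,-7],[0,0,-8],[0,0,-9],[0,0,-10]], "translation": [[-1.8,-5.4,0],[-2.6,-10.8,0],[-4,-16.1,0],[-6,-21.2,0],[-8.5,-26,0],[-11.4,-30.6,0],[-14.9,-34.8,0],[-18.7,-38.6,0],[-22.9,-42.1,0],[-27.5,-45,0]], "hand": [-1,-1,-1,-1,-1,-1,-1,-1,-1,-1]}}

```text
time_s: 15.52
position: [488.3, -37.8, 55.6]
eef_rot: [[-0.944, 0.331, -0.008], [0.331, 0.944, 0.004], [0.009, 0.001, -1.0]]
wrist_force: [-7.0, 5.0, 7.8]
finger_gap: 0.002
grasp_force: 4.1
```

```bash
python3 -c "
from g import *
rep();look()
print([(a,proj('side',[C[0]+34*np.cos(np.radians(a)),C[1]+34*np.sin(np.radians(a)),73])[0].round(1).tolist()) for a in (-40,-25,0)])"
```

```text
t 15.52 pos [488.3 -37.8  55.6] yaw 160.7 R 56.4 ang 159.0 F [-7.   5.   7.8] j6 -85.4
side [326.6 257.4] area 35.0 r 11.3 ang 129.5
side [342.7 257.3] area 11.3125 r 20.1 ang -11.0
side [350.8 258.7] area 12.4375 r 34.1 ang -25.0
[(-40, [350.5, 261.4]), (-25, [350.8, 258.7]), (0, [348.4, 254.5])]
```

{"name": "apply_moves", "arguments": {"rot": [[0,0,-0.7],[0,0,-1.5],[0,0,-2.3],[0,0,-3],[0,0,-3.5],[0,0,-4],[0,0,-4]], "translation": [[-0.1,-3.9,0],[-0.7,-8.3,0],[-1.5,-12.6,0],[-2.6,-16.4,0],[-3.5,-19,0],[-4.6,-21.6,0],[-4.6,-21.6,0]], "hand": [-1,-1,-1,-1,-1,-1,-1]}}

```text
time_s: 16.2
position: [484.9, -61.1, 55.5]
eef_rot: [[-0.997, -0.078, -0.01], [-0.078, 0.997, 0.002], [0.01, 0.003, -1.0]]
wrist_force: [-9.3, -0.1, 6.6]
finger_gap: 0.001
grasp_force: 4.7
```

```bash
python3 -c "
from g import *
rep();look()
ims=[]
for n,(u0,v0,u1,v1) in (('top',(316,215,376,275)),('side',(298,235,364,295))):
    im=env.snapshot(n)[v0:v1,u0:u1,::-1];ims.append(cv2.resize(im,(390,390),interpolation=2))
    b=cv2.resize(im,None,fx=4,fy=4,interpolation=2).astype(int)
    m=(b[:,:,2]>150)&(b[:,:,1]<90)&(b[:,:,0]<90);v,u=np.nonzero(m)
    if len(u):
        uv=((u.mean()+.5)/4-.5+u0,(v.mean()+.5)/4-.5+v0);P=onz(n,uv,78.)[:2]-C;print(n,'arrow',uv,len(u)/16,P,np.degrees(np.arctan2(P[1],P[0])))
cv2.imwrite('pics/s4.png',np.hstack(ims))"
```

```text
t 16.2 pos [484.9 -61.1  55.5] yaw -175.5 R 56.2 ang -176.8 F [-9.3 -0.1  6.6] j6 -111.8
side [349.2 254.8] area 12.4375 r 34.9 ang -2.3
side [326.9 259.6] area 38.0 r 10.2 ang 167.7
side [342.6 257.4] area 11.375 r 19.9 ang -11.2
top arrow (np.float64(327.5892857142857), np.float64(219.73214285714286)) 0.4375 [47.15087427 34.77559104] 36.41020800624876
side arrow (np.float64(341.16379310344826), np.float64(253.1206896551724)) 3.625 [20.19604064  3.22356263] 9.068688803074776
```

View pics/s4.png

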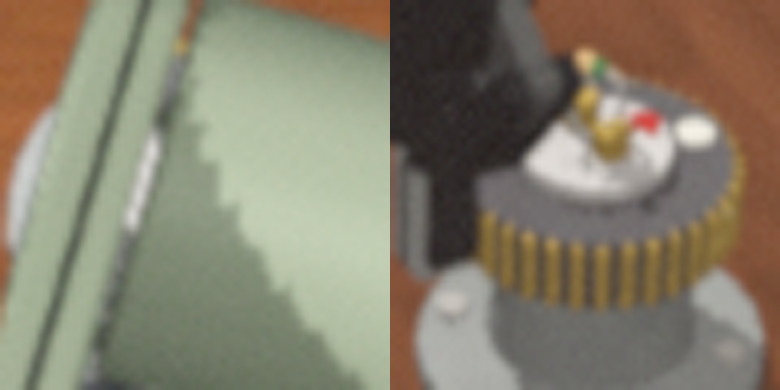

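The side view shows the dot (crop 697,131) just short of the arrow's direction (red, 648,121). I'll go 5° more, then back off and measure unobstructed.

{"name": "apply_moves", "arguments": {"rot": [[0,0,-0.4],[0,0,-0.8],[0,0,-0.8],[0,0,-0.8],[0,0,-0.8],[0,0,-0.8],[0,0,-0.8],[0,0,-0.8],[0,0,-0.8],[0,0,-0.8]], "translation": [[0,-2.2,0],[-0.2,-4.5,0],[-0.2,-4.5,0],[5,-4.9,0],[15,-5.6,0],[27,-6.5,0],[27,-6.5,-35],[27,-6.5,-75],[27,-6.5,-110],[27,-6.5,-110]], "hand": [-1,-1,-1,-1,-1,-1,-1,-1,-1,-1]}}

```text
time_s: 17.23
position: [468.0, -72.6, 174.1]
eef_rot: [[-0.987, -0.158, 0.015], [-0.158, 0.987, -0.005], [-0.014, -0.007, -1.0]]
wrist_force: [0.8, -0.3, 1.4]
finger_gap: -0.001
grasp_force: 0.0
```

{"name": "apply_moves", "arguments": {"rot": [[0,0,0],[0,0,0],[0,0,0],[0,0,0],[0,0,0],[0,0,0],[0,0,0],[0,0,0],[0,0,0]], "translation": [[0,-20,0],[0,-55,0],[0,-90,0],[0,-125,0],[0,-160,0],[0,-195,0],[0,-230,0],[0,-250,0],[0,-250,0]], "hand": [-1,-1,-1,-1,-1,-1,-1,-1,-1]}}

```text
time_s: 17.98
position: [502.1, -322.3, 166.2]
eef_rot: [[-0.988, -0.153, 0.002], [-0.153, 0.988, -0.003], [-0.001, -0.003, -1.0]]
wrist_force: [-0.7, -0.2, -0.5]
finger_gap: -0.002
grasp_force: 0.0
```

```bash
cat >fin.py <<'E'
from g import *
rep();look()
ims=[];uv={}
for n,(u0,v0,u1,v1) in (('top',(316,215,376,275)),('side',(298,235,364,301))):
    im=np.mean([env.snapshot(n)[v0:v1,u0:u1,::-1] for _ in range(6)],0).astype(np.uint8)
    ims.append(cv2.resize(im,(400,400),interpolation=2))
cv2.imwrite('pics/%s.png'%sys.argv[1],np.hstack(ims))
E
python3 fin.py f1
```

```text
t 17.98 pos [ 502.1 -322.3  166.2] yaw -171.2 R 267.2 ang -98.4 F [-0.7 -0.2 -0.5] j6 -139.8
top [345.8 226.9] area 34.125 r 33.6 ang -0.7
top [345.3 245.1] area 340.1875 r 2.3 ang 148.8
top [320.1 249.2] area 37.5 r 50.9 ang 100.7
top [329.6 265.9] area 22.5 r 52.8 ang 142.4
side [325.4 257.7] area 67.375 r 13.1 ang 138.1
side [348.4 254. ] area 12.5625 r 34.9 ang 2.1
side [342.7 257.4] area 12.3125 r 20.0 ang -11.3
```

View pics/f1.png

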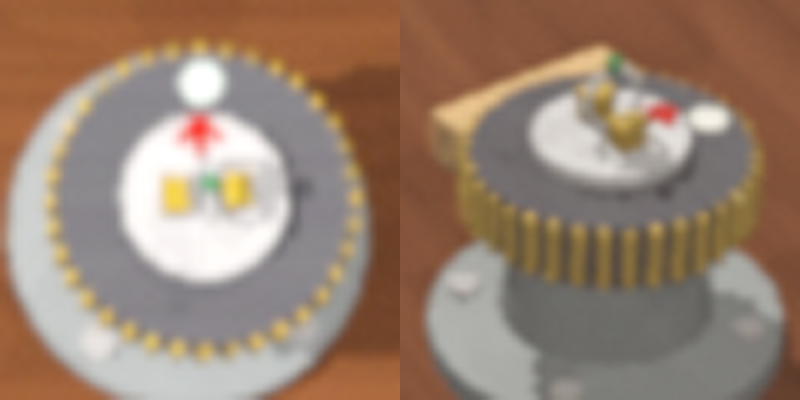

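Top view: dot at crop (202,82), arrow tip (199,113), hub centre about (205,198); looks within a few degrees. I'll put a number on it.

```bash
python3 - <<'E'
from g import *
u0,v0,u1,v1=316,215,376,275;F=8
im=np.mean([env.snapshot('top')[v0:v1,u0:u1] for _ in range(8)],0).astype(np.float32)
im=cv2.resize(im,None,fx=F,fy=F,interpolation=2);r,g,b=im[...,0],im[...,1],im[...,2]
px=lambda m:(np.argwhere(m)[:,::-1]+.5)/F-.5+[u0,v0]
W=lambda uv,z:onz('top',uv,z)[:2]
# brass ridges -> ring centre at z~72
B=np.array([W(p,72.) for p in px((r-b>70)&(r-g<70)&(r>130))[::5]])
c=np.array([540.,-59])
for _ in range(5):
    d=np.hypot(*(B-c).T);k=abs(d-44)<5;S=B[k]
    x=np.linalg.lstsq(np.c_[2*S,np.ones(len(S))],(S**2).sum(1),rcond=None)[0];c=x[:2]
print('ring c',c,'R',np.sqrt(x[2]+c@c),k.sum())
hub=((im.min(2)>150)|((r>150)&(g<140))).astype(np.uint8)
n,l,st,ce=cv2.connectedComponentsWithStats(hub)
for i in range(1,n):
    if st[i,4]>8000:
        cnt=max(cv2.findContours((l==i).astype(np.uint8),0,1)[0],key=cv2.contourArea)
        h=cv2.convexHull(cnt);e=cv2.fitEllipse(h);print('hub',e[1],W((np.array(e[0])+.5)/F-.5+[u0,v0],78.))
R=np.array([W(p,78.) for p in px((r-g>90)&(r-b>90))])
R=R[np.hypot(*(R-c).T)<27];D=np.array([W(p,73.) for p in px(im.min(2)>190)]);D=D[np.hypot(*(D-c).T)>27];D=D[np.hypot(*(D-c-[34,0]).T)<12]
for nm,Q in(('arrow',R),('dot',D)):
    q=Q.mean(0)-c;print(nm,len(Q),q,np.degrees(np.arctan2(q[1],q[0])))
t=R[np.argsort(-np.hypot(*(R-c).T))[:60]].mean(0)-c;print('tip',t,np.degrees(np.arctan2(t[1],t[0])))
E
```

```text
Traceback (most recent call last):
  File "h.py", line 12, in onz
    e,v=ray(n,uv);return e+v*(z-e[2])/v[2]
        ~~~^^^^^^
  File "h.py", line 7, in ray
    K,d,e,R=cam(n);q=cv2.undistortPoints(np.array([[uv]],float),K,d)[0,0]
            ~~~^^^
  File "h.py", line 4, in cam
    p=env.camera_params(n);K=np.array([[p['fx'],0,p['cx']],[0,p['fy'],p['cy']],[0,0,1]])
ValueError: time passes only in moves, steps and waits
```

```bash
sed -i '1i import functools' h.py; sed -i 's/^def cam/@functools.lru_cache\ndef cam/' h.py; cat >m.py <<'E'
from g import *
u0,v0,u1,v1=316,215,376,275;F=8
im=np.mean([env.snapshot('top')[v0:v1,u0:u1] for _ in range(6)],0).astype(np.float32)
im=cv2.resize(im,None,fx=F,fy=F,interpolation=2);r,g,b=im[...,0],im[...,1],im[...,2]
px=lambda m:(np.argwhere(m)[:,::-1]+.5)/F-.5+[u0,v0]
W=lambda uv,z:onz('top',uv,z)[:2]
B=np.array([W(p,72.) for p in px((r-b>70)&(r-g<70)&(r>130))[::5]])
c=np.array([540.,-59])
for _ in range(5):
    d=np.hypot(*(B-c).T);k=abs(d-44)<5;S=B[k]
    x=np.linalg.lstsq(np.c_[2*S,np.ones(len(S))],(S**2).sum(1),rcond=None)[0];c=x[:2]
print('ring c',c,'R',np.sqrt(x[2]+c@c),k.sum())
hub=((im.min(2)>150)|((r>150)&(g<140)&(b<140)&(r-g>90))).astype(np.uint8)
n,l,st,ce=cv2.connectedComponentsWithStats(hub)
for i in range(1,n):
    if st[i,4]>8000:
        cnt=max(cv2.findContours((l==i).astype(np.uint8),0,1)[0],key=cv2.contourArea)
        e=cv2.fitEllipse(cv2.convexHull(cnt));print('hub',e[1],W((np.array(e[0])+.5)/F-.5+[u0,v0],78.))
R=np.array([W(p,78.) for p in px((r-g>90)&(r-b>90))])
R=R[np.hypot(*(R-c).T)<27];D=np.array([W(p,73.) for p in px(im.min(2)>190)]);D=D[np.hypot(*(D-c).T)>27];D=D[np.hypot(*(D-c-[34,0]).T)<12]
for nm,Q in(('arrow',R),('dot',D)):
    q=Q.mean(0)-c;print(nm,len(Q),q,np.degrees(np.arctan2(q[1],q[0])))
t=R[np.argsort(-np.hypot(*(R-c).T))[:60]].mean(0)-c;print('tip',t,np.degrees(np.arctan2(t[1],t[0])))
E
python3 m.py
```

```text
ring c [542.72115644 -57.75322442] R 45.611281071898134 2263
hub (214.45761108398438, 278.6215515136719) [546.81279034 -57.87588695]
hub (403.8080749511719, 431.1824035644531) [528.66258545 -50.52573064]
arrow 839 [16.79260301  0.85429125] 2.9123014437595223
dot 2340 [32.52853899 -0.70433684] -1.240425307050222
tip [20.51597559  0.59947205] 1.6736931622868694
```

The dot is ~3.5° short of the arrow, so I'll re-engage for a small nudge.

{"name": "apply_moves", "arguments": {"rot": [[0,0,0],[0,0,0],[0,0,0],[0,0,0],[0,0,0],[0,0,0],[0,0,0],[0,0,0],[0,0,0]], "translation": [[0,20,0],[0,55,0],[0,90,0],[0,125,0],[0,160,0],[0,195,0],[0,230,0],[0,250,0],[0,250,0]], "hand": [-1,-1,-1,-1,-1,-1,-1,-1,-1]}}

```text
time_s: 20.13
position: [461.7, -67.7, 166.1]
eef_rot: [[-0.987, -0.16, -0.001], [-0.16, 0.987, 0.002], [0.001, 0.002, -1.0]]
wrist_force: [-0.2, -0.0, -0.8]
finger_gap: 0.002
grasp_force: 0.0
```

{"name": "apply_moves", "arguments": {"rot": [[0,0,0],[0,0,0],[0,0,0],[0,0,0],[0,0,0],[0,0,0],[0,0,0],[0,0,0]], "translation": [[0,0,35],[0,0,75],[0,0,105],[0,0,110],[-12,0,110],[-22,0,110],[-25,0,110],[-27,0,110]], "hand": [-1,-1,-1,-1,-1,-1,-1,-1]}}

```text
time_s: 20.8
position: [485.9, -68.1, 56.3]
eef_rot: [[-0.987, -0.157, -0.011], [-0.157, 0.988, -0.001], [0.011, 0.001, -1.0]]
wrist_force: [-16.2, -4.5, 7.5]
finger_gap: 0.004
grasp_force: 8.2
```

```bash
python3 -c "
from g import *
rep();look()"
```

```text
t 20.8 pos [485.9 -68.1  56.3] yaw -170.9 R 56.0 ang -169.6 F [-16.2  -4.5   7.5] j6 -116.8
top [319.8 250.3] area 9.75 r 51.9 ang 102.8
side [348.5 254.1] area 12.3125 r 34.8 ang 1.8
side [342.6 257.4] area 11.3125 r 19.9 ang -11.2
side [328.3 260.6] area 20.9375 r 9.5 ang -167.7
```

Contact, dot unmoved (side reading 1.8; earlier 2.1). Nudge about 4° and read again.

{"name": "apply_moves", "arguments": {"rot": [[0,0,-0.3],[0,0,-0.6],[0,0,-0.7],[0,0,-0.7],[0,0,-0.7]], "translation": [[0,-1.6,0],[0,-3.2,0],[0,-3.9,0],[0,-3.9,0],[0,-3.9,0]], "hand": [-1,-1,-1,-1,-1]}}

```text
time_s: 21.32
position: [486.5, -71.3, 56.4]
eef_rot: [[-0.974, -0.228, -0.01], [-0.228, 0.974, 0.0], [0.009, 0.002, -1.0]]
wrist_force: [-11.0, -1.5, 3.4]
finger_gap: 0.001
grasp_force: 5.5
```

```bash
python3 -c "
from g import *
rep();look()"
```

```text
t 21.32 pos [486.5 -71.3  56.4] yaw -166.8 R 56.1 ang -166.3 F [-11.   -1.5   3.4] j6 -121.4
top [320.1 254.4] area 7.375 r 53.7 ang 111.2
side [348.1 253.7] area 11.875 r 35.0 ang 4.5
side [342.7 257.4] area 11.75 r 20.0 ang -11.3
side [329.2 261.6] area 11.9375 r 10.9 ang -148.2
```

{"name": "apply_moves", "arguments": {"rot": [[0,0,0],[0,0,0],[0,0,0],[0,0,0],[0,0,0],[0,0,0],[0,0,0]], "translation": [[5,0,0],[15,0,0],[27,0,0],[27,0,-35],[27,0,-75],[27,0,-110],[27,0,-110]], "hand": [-1,-1,-1,-1,-1,-1,-1]}}

```text
time_s: 22.0
position: [470.5, -79.8, 175.9]
eef_rot: [[-0.974, -0.227, 0.018], [-0.227, 0.974, -0.007], [-0.016, -0.011, -1.0]]
wrist_force: [1.7, -0.2, 1.4]
finger_gap: 0.002
grasp_force: 0.0
```

{"name": "apply_moves", "arguments": {"rot": [[0,0,0],[0,0,0],[0,0,0],[0,0,0],[0,0,0],[0,0,0],[0,0,0],[0,0,0],[0,0,0]], "translation": [[0,-20,0],[0,-55,0],[0,-90,0],[0,-125,0],[0,-160,0],[0,-195,0],[0,-230,0],[0,-250,0],[0,-250,0]], "hand": [-1,-1,-1,-1,-1,-1,-1,-1,-1]}}

```text
time_s: 22.75
position: [521.9, -326.4, 167.9]
eef_rot: [[-0.975, -0.224, 0.004], [-0.224, 0.975, -0.005], [-0.003, -0.006, -1.0]]
wrist_force: [0.7, 0.1, -0.5]
finger_gap: -0.0
grasp_force: 0.0
```

```bash
python3 m.py; python3 fin.py f2
```

```text
ring c [542.76327853 -57.83954286] R 45.56892733348903 2339
hub (212.53944396972656, 279.46124267578125) [546.62788448 -57.4003976 ]
hub (402.6976013183594, 431.18475341796875) [528.54435844 -50.43303837]
arrow 848 [16.73094599  0.92598778] 3.1678495028381177
dot 2400 [32.42716986  0.88441129] 1.5622848199557997
tip [20.49031016  0.70147886] 1.9607359427956934
t 23.05 pos [ 520.8 -319.4  166.5] yaw -166.8 R 262.1 ang -94.4 F [ 1.1 -0.5 -0.1] j6 -142.9
top [345.  226.9] area 34.375 r 33.7 ang 1.7
top [345.3 245.1] area 338.5625 r 2.3 ang 148.6
top [320.  249.7] area 30.875 r 51.3 ang 101.7
top [329.6 265.9] area 22.5 r 52.8 ang 142.3
side [325.4 257.7] area 66.75 r 13.1 ang 138.1
side [348.  253.6] area 11.8125 r 35.0 ang 4.7
side [342.7 257.3] area 12.0625 r 20.0 ang -11.1
```

View pics/f2.png

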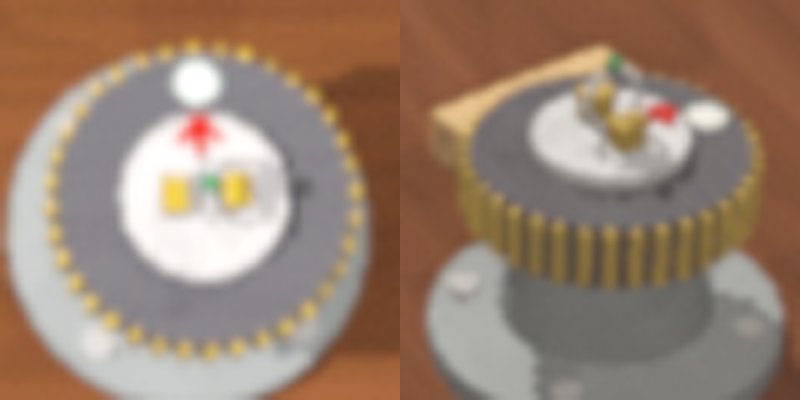

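The dot (197,82) now lines up with the arrow (199,115) on a line from the hub centre, to about 1°. The hand is clear, and the gem ring and jaws are as they were.

```bash
python3 -c "
from cell import env
print(env.close_job())"
```

```text
the job is handed in; nothing more can be done
None
```

I loosened the chuck: the ring turned anticlockwise about 515° in two strokes plus a small nudge, past the arrow once. The white dot now sits at the red arrow the second time, to within about 1–2°; the hand is clear and the job is handed in at about 23 s.

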